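Free the stuck tumbler from the nested cups

TASK

The sea-green tumbler is stuck inside the heavy dark stoneware cup it is nested in. Pull it straight up and clear of the dark cup, leaving that cup standing where it is, then carry it upright and set it down gently (do not drop it), standing upright in the round cork-bottomed glass dish, and let go. Leave the toothpick holder, comb and compact mirror alone.

Things in the scene. Friction and masses are not known exactly. Their poses are not given: they have to be found in the camera images.
- tumbler_mid (a point): Centre (half-way up) of the sea-green plastic tumbler: round, open top, 120 mm tall, outer diameter 42 mm at the foot, 49 mm just above it, widening evenly to 60 mm at the rim, 0.11 kg; z points foot to rim. It starts nested with its upper 68 mm free above the dark cup's rim, gripped by ribs: a straight upward pull of some 2 to 4 N over its weight frees it, until its foot has passed the ribs.
- pot: Heavy dark grey stoneware cup, loose on the dresser: round, 70 mm tall, outer diameter 80 mm at the foot and 86 mm at the rim, 0.65 kg, with five small black rubber ribs inside that grip the tumbler. Its inner floor is 18 mm above its underside. Origin at the centre of the underside, z up.
- dish: Round shallow dish, clear glass on a brown cork bottom, loose on the dresser: outer diameter 128 mm at the rim, 22 mm tall overall; flat inner floor 10 mm above its underside, about 112 mm across. 0.40 kg. Origin at the centre of the underside, z up. It and the dark cup may stand on either side (left or right).
- holder: Empty blue ceramic toothpick holder, 42 mm across, 52 mm tall. Origin at the centre of the underside. Not to be disturbed. (Farther off to the left, more than 0.37 m from the robot's midline, stands a fixed frosted carousel of cosmetics, 210 mm across and 190 mm tall: keep out of it.)
- comb: Tortoiseshell comb lying flat, 150 mm long (its x), about 32 mm wide, 5 mm thick. Origin under its middle. Not to be disturbed.
- compact: Open steel compact mirror, 72 mm across, its raised lid about 80 mm tall at the far edge (+x of its own frame). Origin at the centre of the underside of its base. Not to be disturbed.
Things that resemble listed ones, but are neither listed nor needed, are in the scene too. Leave any red or turquoise look-alike of the dish alone. What is shaped like the pot but blue is not meant.

How it is judged:
By the outcome, as a careful person would: the job done as asked, in the order asked, and still so for the second after the job is handed in, with the robot touching nothing.
It also fails if it takes over 45 s, if anything falls off the work surface, if the arm or the gripper's body presses on something with over 40 N, if the wrist force passes 120 N, or if a joint passes its speed limit or range.

ROBOT

A 6-joint arm with a two-finger parallel gripper is mounted at the origin on the work surface. World frame = base frame: x ahead of the robot, y to its left, z up, the work surface at z = 0. Lengths are in m, angles in degrees, forces in N, time in s.
With the tool pointing down it reaches from about 0.375 to 0.925 m from the base axis. Payload 5.7 kg.
Tool frame: the origin (TCP) lies on the front face of the gripper's body, between the roots of the fingers; the fingertips stand 80 mm ahead of it and the grasp point (between the pads) lies 61 mm ahead of it; y points along the fingers, z is the direction in which the jaws open and shut, and the axes are right-handed (so a half turn about y gives the same grasp; the last joint's range is limited). The gripper opens to 88 mm and grips with 3 to 60 N. Pads are 20 mm wide; open, the fingers measure 115 mm over their backs; the gripper's body (75 mm by 178 mm) begins 61 mm behind the grasp point.
Start: joints at [-70.766, 20.558, 86.54, -0, 72.909, -6.595], TCP at [0.261, -0.54, 0.303] pointing down, gripper open.
Joint ranges: [-170.27, 170.27], [-57.76, 135], [12.27, 136.19], [-55.21, 235.2], [11.17, 155.16], [-170.74, 170.74]. Speed limits (degrees/s): [136.94, 136.94, 180, 180, 180, 180].

INTERFACE

Orientations are given as [roll, pitch, yaw] about the fixed x, y, z axes, in that order (R = Rz(yaw) Ry(pitch) Rx(roll)).
In Python, from workcell import env gives the robot as it stands. The module is installed in compiled form; this text tells all that it offers.
- The arm moves only by the tool move_arm, never from a script. Its argument "motion" is a list of rows, each an object of numbers: "claw": the opening, from 0 (shut) to 1 (fully open); "dx", "dy", "dz": the shift along the tool's x, y, z in units of 12 cm (1.0 is 12 cm); "ax", "ay", "az": the turn, a rotation vector about the tool's x, y, z in units of 0.5 rad (1.0 is 0.5 rad). A call has exactly 5 rows; each row shifts and turns the commanded pose from where the row before left it, along the tool's axes as they then stand; what a row does not reach is not made up. A row lasts 1/8 s, in which the tool goes at most 62.5 mm and 10.7 degrees, less where a joint would pass 70% of its speed; a pose out of reach is approached as far as the arm can. A call with a number of a shift or a turn outside -1 to 1 is refused whole. A call with a gripper value outside its range is refused whole. The fingers move at their own pace and stop on an object; "squeeze" is the grip in N (left out, the last holds). Time passes only in rows, so rows that do not move let the fingers close, or fill a call up. It gives the time, the measured TCP pose, the force and the opening at its end, in the units of the state.
- env.get_state(): the state, without advancing time (a new reading comes with each control period).
- env.capture(name): name is "side" or "top"; returns a dict with "image" (480x640x3 uint8, red, green, blue), "depth" (480x640 float32, m along the optical axis (not along the pixel's ray), 0 where there is no reading), "vfov" (degrees; the focal length in pixels is half the picture's height over the tangent of half this angle, whatever the lens; pixels are square), "cx", "cy" (the principal point, pixels), "cam_to_world" (4x4, takes a point from camera to world coordinates). Camera axes: x right, y down, z forward; pixel columns grow to the right and rows downward; lengths in m; the calibration is good to about 2 mm. A picture is of the moment at which its call begins.
- env.sign_off(): hands the job in, once; it reports no verdict.
Trained networks look in a picture, given as the dict that the camera call returned (one of the last four; its "shot" number tells which), for a name from the list of things; names that differ only in an ending like _2 or _b are one class to them, and where a whole thing is asked for, a point or a joint stands for the part that bears it (a point fixed in the world has none). Each returns a list of dicts, best first, with "confidence" (0 to 1); they miss things now and then, are a little off and sometimes report something else, mostly with a low value. They report only what shows in the picture. A call takes as long as a camera call. They do not tell look-alikes from the thing itself.
- env.boxes_of(label, picture): "at" ([x, y, z] in m, in world coordinates, good to about 4 mm: the middle of the surface that is visible of it).
- env.place_of(label, picture): "at" ([x, y, z] in m, in world coordinates, good to about 4 mm: a listed point, or the origin of a listed thing).
The state is a dict: "time_s": time; "joint_pos": joint angles; "qd": joint speeds; "tau": joint torques, N m; "tool_pos": TCP position; "ee_rot": TCP orientation; "contact_force": force on the tool from outside, world axes, zero at the start; "ft_torque": the same for the moment, N m; "width": opening from 0.0 (shut) to 1.0 (fully open).
Only numpy, scipy, OpenCV 4.12 (cv2) and the standard library are available. Lean on these libraries where they do the work, as an engineer would, in place of code of your own. Each camera call takes 0.05 s, during which the arm holds its last target.

## Working session

There is one attempt and no reset: what is moved stays moved. The work goes in short steps, Python scripts to look and compute and a tool call to move; the robot and the scene stay as the last step left them, time stands still between calls to the robot, and variables do not carry over. Pictures are saved under pics/ and viewed, and the job is handed in when it is done.

Besides the shell and the picture viewer there is one more tool, called after "Request:" as a command line: name --argument value ..., lists and objects as JSON in quotes. move_arm: Moves the arm, as the interface text tells. Shifts and turns lie within -1 to 1; 1 stands for 12 cm of shift or 0.5 rad of turn. Its arguments: {"type":"object","properties":{"motion":{"type":"array","items":{"type":"object","properties":{"claw":{"type":"number"},"dx":{"type":"number","minimum":-1,"maximum":1},"dy":{"type":"number","minimum":-1,"maximum":1},"dz":{"type":"number","minimum":-1,"maximum":1},"ax":{"type":"number","minimum":-1,"maximum":1},"ay":{"type":"number","minimum":-1,"maximum":1},"az":{"type":"number","minimum":-1,"maximum":1}}}},"squeeze":{"type":"number"}},"required":["motion"]}

```bash
mkdir -p pics; python3 - <<'E'
from workcell import env
import cv2
print(env.get_state())
for n in ("side","top"):
    c=env.capture(n); cv2.imwrite(f"pics/{n}0.png",c["image"][:,:,::-1])
    print(n,c["vfov"],c["cx"],c["cy"],c["cam_to_world"].tolist() if hasattr(c["cam_to_world"],'tolist') else c["cam_to_world"])
    for l in ("tumbler_mid","pot","dish","holder","comb","compact"):
        print(l,[(round(d["confidence"],2),[round(float(v),3) for v in d["at"]]) for d in env.place_of(l,c)])
E
```

```text
{'time_s': 0.0, 'joint_pos': array([-7.07665326e+01,  2.05954015e+01,  8.65969366e+01,  1.17627237e-03,
        7.29098208e+01, -6.59441514e+00]), 'qd': array([-0.02031159,  0.0016495 ,  0.0620629 , -0.0056715 ,  0.04643414,
        0.01042389]), 'tau': array([-1.22796529e-03, -5.15374053e+01, -2.70721900e+01,  6.72858604e-02,
        3.49113951e-02, -1.04512756e-04]), 'tool_pos': array([ 0.26122478, -0.53955234,  0.30184943]), 'ee_rot': array([-9.01013540e+01,  1.28482357e-02, -1.54172476e+02]), 'contact_force': array([ 0.4133664 , -1.00206209, -0.53198031]), 'ft_torque': array([ 0.03505879,  0.01255672, -0.0236025 ]), 'width': 0.9966715446159655}
side 44.68448299942625 319.99352932808137 237.12950086236253 [[0.9879628648817815, -0.11397595049651942, 0.1045890067024141, 0.503508988131573], [-0.15454192068515923, -0.6975256440579799, 0.6996961988123436, -0.6248212583882903], [-0.006795025056952664, -0.7074372471038795, -0.7067434959336805, 0.7657711315991168], [0.0, 0.0, 0.0, 1.0]]
tumbler_mid [(0.77, [0.524, -0.184, 0.079])]
pot [(0.8, [0.381, -0.168, -0.002]), (0.63, [0.525, -0.185
[... 197 characters left out ...]
46, 0.026, 0.003])]
compact [(0.69, [0.747, 0.028, 0.0])]
top 57.93895855725793 319.2495884925038 238.11733915639266 [[0.02823275400269509, -0.9977453546082325, 0.06088611466595154, 0.5264769727095427], [-0.9995940162212157, -0.028413866012492343, -0.0021106759495244194, 0.019292094612826306], [0.003835927027860896, -0.06080180569618163, -0.9981424878683006, 0.8462157795473612], [0.0, 0.0, 0.0, 1.0]]
tumbler_mid [(0.59, [0.526, -0.178, 0.078])]
pot [(0.85, [0.387, -0.166, 0.001]), (0.66, [0.524, -0.187, 0.002])]
dish [(0.84, [0.79, 0.18, 0.001]), (0.6, [0.419, 0.144, 0.003])]
holder [(0.59, [0.619, 0.004, -0.003])]
comb [(0.97, [0.386, -0.007, -0.003])]
compact [(0.83, [0.743, 0.03, 0.003])]
```

View pics/side0.png

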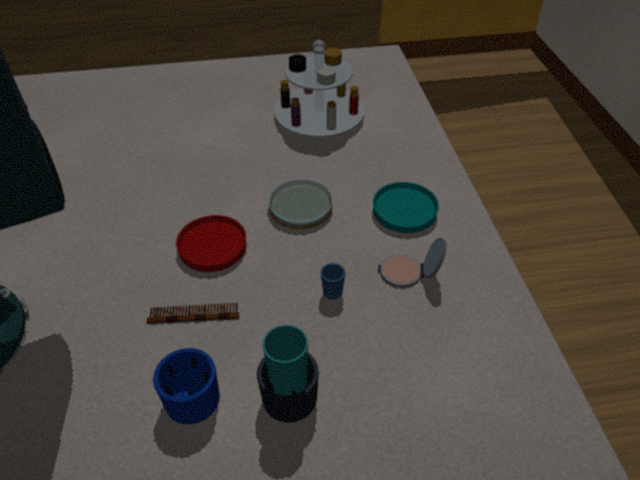

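View pics/top0.png

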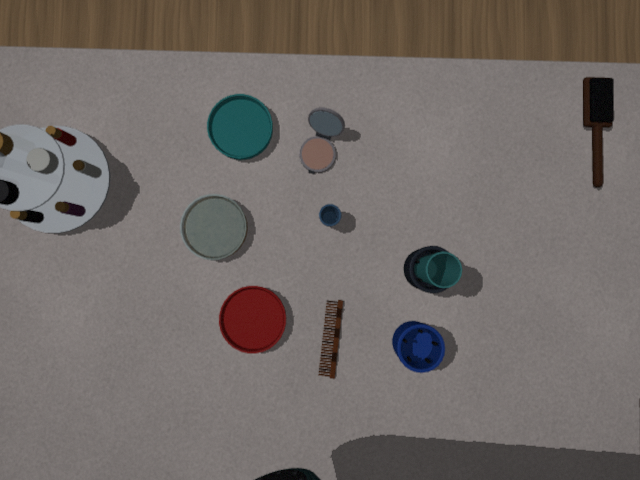

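The side picture shows the tumbler in the dark cup at (288,375) and the clear dish at (300,205). The top picture has them at (435,270) and (215,228). The red and turquoise dishes and the blue cup are decoys. Next I'll refine the positions from depth.

```bash
cat > h.py <<'E'
import numpy as np
from scipy.optimize import least_squares
def cloud(c):
    f=240/np.tan(np.radians(c["vfov"]/2)); d=c["depth"]; v,u=np.mgrid[0:480,0:640]
    P=np.stack([(u-c["cx"])*d/f,(v-c["cy"])*d/f,d],-1); T=np.array(c["cam_to_world"])
    W=P@T[:3,:3].T+T[:3,3]; W[d<=0]=np.nan; return W
def circ(p,r=None):
    g=lambda q:np.hypot(p[:,0]-q[0],p[:,1]-q[1])-(q[2] if r is None else r)
    x0=[*np.median(p,0)[:2],0.04][:3 if r is None else 2]
    s=least_squares(g,x0,loss="soft_l1",f_scale=.002); return s.x.round(4),len(p)
E
python3 - <<'E'
from workcell import env
from h import *
for n in ("side","top"):
    c=env.capture(n); W=cloud(c).reshape(-1,3); I=c["image"].reshape(-1,3).astype(int)
    def near(x,y,r,z0,z1): 
        return (np.hypot(W[:,0]-x,W[:,1]-y)<r)&(W[:,2]>z0)&(W[:,2]<z1)
    m=near(.525,-.184,.06,.08,.3); print(n,"tumbler zmax",np.percentile(W[m,2],[1,50,95,99,100]))
    m=near(.525,-.184,.05,.132,.145); print("rim",circ(W[m]))
    for a,b in((.08,.095),(.1,.115),(.12,.13)):
        m=near(.525,-.184,.05,a,b); 
        if m.sum()>10: print(a,circ(W[m]))
    m=near(.525,-.184,.06,.06,.074); print("pot rim",circ(W[m]), W[m,2].max())
    m=near(.59,.222,.08,.012,.04); print("dish rim",circ(W[m]),np.percentile(W[m,2],[50,99]))
    m=near(.59,.222,.04,-.01,.04); print("dish floor z",np.percentile(W[m,2],[5,50,95]))
    m=near(.5,-.0,.02,-.01,.04); print("table z",np.percentile(W[m,2],[5,50,95]))
E
```

```text
side tumbler zmax [0.08130355 0.11543386 0.13755345 0.13862772 0.14017295]
rim (array([ 0.5211, -0.1869,  0.0281]), 451)
0.08 (array([ 0.521 , -0.1876,  0.0258]), 404)
0.1 (array([ 0.521 , -0.1875,  0.0268]), 483)
0.12 (array([ 0.5212, -0.1876,  0.0276]), 370)
pot rim (array([ 0.5208, -0.1888,  0.0374]), 1079) 0.0738954997913277
dish rim (array([0.5907, 0.22  , 0.0607]), 694) [0.0184292  0.02352672]
dish floor z [0.00650994 0.0088748  0.01113382]
table z [-0.00319318 -0.0009251   0.00129184]
top tumbler zmax [0.08065736 0.1195415  0.13808021 0.13937506 0.13996394]
rim (array([ 0.5238, -0.1865,  0.028 ]), 248)
0.08 (array([ 0.5238, -0.1855,  0.0257]), 140)
0.1 (array([ 0.5236, -0.1855,  0.0266]), 157)
0.12 (array([ 0.5236, -0.1856,  0.0275]), 118)
pot rim (array([ 0.5238, -0.1833,  0.0367]), 533) 0.07387433580576563
dish rim (array([0.5927, 0.2202, 0.0602]), 723) [0.01947582 0.02358459]
dish floor z [0.00645363 0.00882948 0.01123265]
table z [-0.00342219 -0.00105783  0.00141314]
```

```bash
cat >> h.py <<'E'
from scipy.spatial.transform import Rotation as Ro
def to(s,p):
    R=Ro.from_euler("xyz",s["ee_rot"],degrees=True).as_matrix()
    d=np.array(p)-s["tool_pos"]
    Rt=Ro.from_euler("xyz",[-90,0,s["ee_rot"][2]],degrees=True).as_matrix()
    print("t",round(s["time_s"],2),"pos",s["tool_pos"].round(4),"rot",s["ee_rot"].round(2),"F",s["contact_force"].round(1),"w",round(s["width"],3))
    print("units",(R.T@d/.12).round(3),"turn",(Ro.from_matrix(R.T@Rt).as_rotvec()/.5).round(3))
E
python3 - <<'E'
from workcell import env
from h import *
s=env.get_state(); to(s,[.5225,-.1865,.260])
E
```

```text
t 0.8 pos [ 0.2614 -0.54    0.3027] rot [ -90.      0.   -154.17] F [ 0.4 -0.2 -0.8] w 0.999
units [-3.242  0.356 -1.704] turn [ 0.  0. -0.]
```

Request:
move_arm --motion '[{"claw":1,"dx":-0.25,"dz":-0.13},{"claw":1,"dx":-0.35,"dz":-0.18},{"claw":1,"dx":-0.35,"dz":-0.18},{"claw":1,"dx":-0.35,"dz":-0.18},{"claw":1,"dx":-0.35,"dz":-0.18}]' --squeeze 15

```text
schema error: expected keys claw, dx, dy, dz, ax, ay, az
```

Request:
move_arm --motion '[{"claw":1,"dx":-0.35,"dz":-0.18},{"claw":1,"dx":-0.35,"dz":-0.18},{"claw":1,"dx":-0.35,"dz":-0.18},{"claw":1,"dx":-0.32,"dz":-0.18},{"claw":1,"dx":-0.22,"dz":-0.14}]'

```text
schema error: expected keys claw, dx, dy, dz, ax, ay, az
```

Request:
move_arm --motion '[{"claw":1},{"claw":1},{"claw":1},{"claw":1},{"claw":1}]'

```text
schema error: expected keys claw, dx, dy, dz, ax, ay, az
```

```bash
python3 - <<'E'
from workcell import env
from h import *
s=env.get_state(); to(s,[.5225,-.1865,.166])
E
```

```text
t 0.8 pos [ 0.2614 -0.54    0.3027] rot [ -90.      0.   -154.17] F [ 0.4 -0.2 -0.8] w 0.999
units [-3.242  1.139 -1.704] turn [ 0.  0. -0.]
```

All keys are required in every row.

Request:
move_arm --motion '[{"claw":1,"dx":-0.25,"dy":0,"dz":-0.13,"ax":0,"ay":0,"az":0},{"claw":1,"dx":-0.35,"dy":0,"dz":-0.18,"ax":0,"ay":0,"az":0},{"claw":1,"dx":-0.35,"dy":0,"dz":-0.18,"ax":0,"ay":0,"az":0},{"claw":1,"dx":-0.35,"dy":0,"dz":-0.18,"ax":0,"ay":0,"az":0},{"claw":1,"dx":-0.35,"dy":0,"dz":-0.18,"ax":0,"ay":0,"az":0}]' --squeeze 15

```text
time_s: 1.42
tool_pos: [0.396, -0.3608, 0.3028]
ee_rot: [-90.0, 0.0, -154.2]
contact_force: [0.0, -0.0, 0.4]
width: 1.002
```

Request:
move_arm --motion '[{"claw":1,"dx":-0.35,"dy":0,"dz":-0.18,"ax":0,"ay":0,"az":0},{"claw":1,"dx":-0.35,"dy":0,"dz":-0.18,"ax":0,"ay":0,"az":0},{"claw":1,"dx":-0.35,"dy":0,"dz":-0.18,"ax":0,"ay":0,"az":0},{"claw":1,"dx":-0.32,"dy":0,"dz":-0.18,"ax":0,"ay":0,"az":0},{"claw":1,"dx":-0.22,"dy":0,"dz":-0.14,"ax":0,"ay":0,"az":0}]'

```text
time_s: 2.05
tool_pos: [0.523, -0.1843, 0.3028]
ee_rot: [-90.0, 0.0, -154.1]
contact_force: [-0.5, -0.4, 0.9]
width: 1.001
```

Request:
move_arm --motion '[{"claw":1,"dx":0,"dy":0,"dz":0,"ax":0,"ay":0,"az":0},{"claw":1,"dx":0,"dy":0,"dz":0,"ax":0,"ay":0,"az":0},{"claw":1,"dx":0,"dy":0,"dz":0,"ax":0,"ay":0,"az":0},{"claw":1,"dx":0,"dy":0,"dz":0,"ax":0,"ay":0,"az":0},{"claw":1,"dx":0,"dy":0,"dz":0,"ax":0,"ay":0,"az":0}]'

```text
time_s: 2.68
tool_pos: [0.5217, -0.1865, 0.3027]
ee_rot: [-90.0, -0.0, -154.2]
contact_force: [-0.2, -0.3, -0.3]
width: 1.002
```

```bash
python3 - <<'E'
from workcell import env
from h import *
s=env.get_state(); to(s,[.5225,-.1865,.166]); print(s["joint_pos"].round(1))
import cv2
for n in ("side","top"):
    c=env.capture(n); cv2.imwrite(f"pics/{n}1.png",c["image"][:,:,::-1])
E
```

```text
t 2.67 pos [ 0.5217 -0.1865  0.3027] rot [ -90.     -0.   -154.23] F [-0.2 -0.3 -0.3] w 1.002
units [-0.006  1.139  0.003] turn [ 0. -0.  0.]
[-26.8  16.8  92.3   0.   71.   37.4]
```

View pics/side1.png

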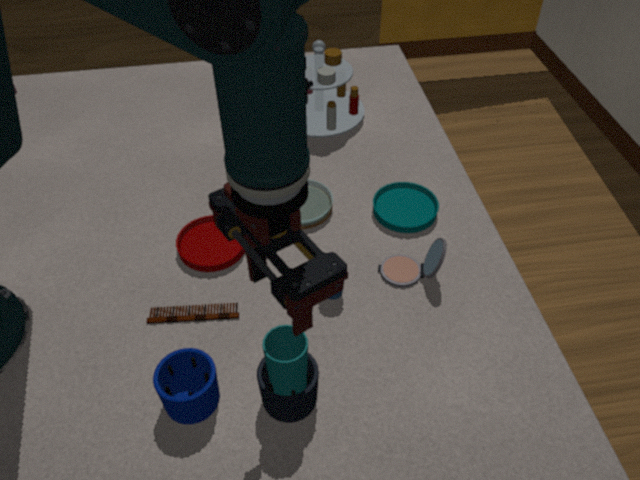

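The side view shows the open gripper above and over the tumbler, whose rim is at (286,340). I'll descend.

Request:
move_arm --motion '[{"claw":1,"dx":0,"dy":0.2,"dz":0,"ax":0,"ay":0,"az":0},{"claw":1,"dx":0,"dy":0.25,"dz":0,"ax":0,"ay":0,"az":0},{"claw":1,"dx":0,"dy":0.25,"dz":0,"ax":0,"ay":0,"az":0},{"claw":1,"dx":0,"dy":0.2,"dz":0,"ax":0,"ay":0,"az":0},{"claw":1,"dx":0,"dy":0.15,"dz":0,"ax":0,"ay":0,"az":0}]'

```text
time_s: 3.4
tool_pos: [0.5216, -0.1859, 0.1755]
ee_rot: [-90.1, -0.0, -154.2]
contact_force: [-0.3, 0.7, 0.7]
width: 0.995
```

Request:
move_arm --motion '[{"claw":1,"dx":0,"dy":0.09,"dz":0,"ax":0,"ay":0,"az":0},{"claw":1,"dx":0,"dy":0,"dz":0,"ax":0,"ay":0,"az":0},{"claw":1,"dx":0,"dy":0,"dz":0,"ax":0,"ay":0,"az":0},{"claw":1,"dx":0,"dy":0,"dz":0,"ax":0,"ay":0,"az":0},{"claw":1,"dx":0,"dy":0,"dz":0,"ax":0,"ay":0,"az":0}]'

```text
time_s: 4.03
tool_pos: [0.5222, -0.1861, 0.1664]
ee_rot: [-90.0, 0.0, -154.2]
contact_force: [1.1, 0.1, 0.8]
width: 0.996
```

```bash
python3 - <<'E'
from workcell import env
from h import *
s=env.get_state(); to(s,[.5225,-.1865,.166])
import cv2
for n in ("side","top"):
    c=env.capture(n); cv2.imwrite(f"pics/{n}2.png",c["image"][:,:,::-1])
E
```

```text
t 4.03 pos [ 0.5222 -0.1861  0.1664] rot [-8.9960e+01  4.0000e-02 -1.5417e+02] F [1.1 0.1 0.8] w 0.996
units [-0.001  0.003  0.004] turn [-0.001 -0.    -0.001]
```

View pics/side2.png

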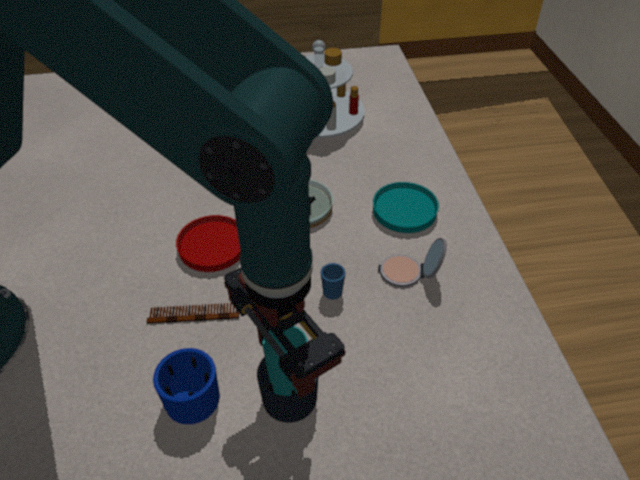

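The jaws straddle the tumbler at (288,365). Closing now.

Request:
move_arm --motion '[{"claw":0.6,"dx":0,"dy":0,"dz":0,"ax":0,"ay":0,"az":0},{"claw":0.4,"dx":0,"dy":0,"dz":0,"ax":0,"ay":0,"az":0},{"claw":0.4,"dx":0,"dy":0,"dz":0,"ax":0,"ay":0,"az":0},{"claw":0.4,"dx":0,"dy":0,"dz":0,"ax":0,"ay":0,"az":0},{"claw":0.4,"dx":0,"dy":0,"dz":0,"ax":0,"ay":0,"az":0}]' --squeeze 20

```text
time_s: 4.75
tool_pos: [0.5219, -0.1859, 0.1658]
ee_rot: [-90.0, -0.0, -154.2]
contact_force: [-0.2, 0.4, 0.6]
width: 0.679
```

Request:
move_arm --motion '[{"claw":0.4,"dx":0,"dy":-0.01,"dz":0,"ax":0,"ay":0,"az":0},{"claw":0.4,"dx":0,"dy":-0.02,"dz":0,"ax":0,"ay":0,"az":0},{"claw":0.4,"dx":0,"dy":-0.03,"dz":0,"ax":0,"ay":0,"az":0},{"claw":0.4,"dx":0,"dy":-0.03,"dz":0,"ax":0,"ay":0,"az":0},{"claw":0.4,"dx":0,"dy":-0.03,"dz":0,"ax":0,"ay":0,"az":0}]'

```text
time_s: 5.38
tool_pos: [0.5219, -0.1859, 0.1805]
ee_rot: [-90.0, 0.0, -154.2]
contact_force: [-0.3, -0.4, -2.8]
width: 0.685
```

```bash
python3 - <<'E'
from workcell import env
from h import *
s=env.get_state(); to(s,[.5225,-.1865,.270])
import cv2
c=env.capture("side"); cv2.imwrite(f"pics/side3.png",c["image"][:,:,::-1])
print([(round(d["confidence"],2),d["at"]) for l in("pot","tumbler_mid") for d in env.place_of(l,c)])
E
```

```text
t 5.38 pos [ 0.5219 -0.1859  0.1805] rot [ -90.01    0.   -154.17] F [-0.3 -0.4 -2.8] w 0.685
units [-0.002 -0.745  0.007] turn [ 0.  0. -0.]
[(0.97, [0.5272, -0.185, 0.0028]), (0.95, [0.3825, -0.1683, -0.0014]), (0.77, [0.5209, -0.1868, 0.0937])]
```

View pics/side3.png

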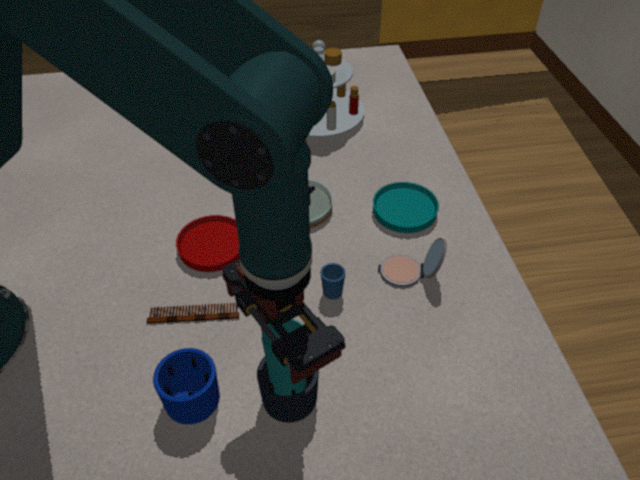

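The cup at (288,395) stays put while the tumbler has risen about 15 mm. I'll keep pulling.

Request:
move_arm --motion '[{"claw":0.4,"dx":0,"dy":-0.04,"dz":0,"ax":0,"ay":0,"az":0},{"claw":0.4,"dx":0,"dy":-0.05,"dz":0,"ax":0,"ay":0,"az":0},{"claw":0.4,"dx":0,"dy":-0.05,"dz":0,"ax":0,"ay":0,"az":0},{"claw":0.4,"dx":0,"dy":-0.05,"dz":0,"ax":0,"ay":0,"az":0},{"claw":0.4,"dx":0,"dy":-0.05,"dz":0,"ax":0,"ay":0,"az":0}]'

```text
time_s: 6.15
tool_pos: [0.5222, -0.1861, 0.2098]
ee_rot: [-90.0, 0.0, -154.2]
contact_force: [-0.7, -0.1, -0.9]
width: 0.683
```

Request:
move_arm --motion '[{"claw":0.4,"dx":0,"dy":-0.1,"dz":0,"ax":0,"ay":0,"az":0},{"claw":0.4,"dx":0,"dy":-0.12,"dz":0,"ax":0,"ay":0,"az":0},{"claw":0.4,"dx":0,"dy":-0.12,"dz":0,"ax":0,"ay":0,"az":0},{"claw":0.4,"dx":0,"dy":-0.12,"dz":0,"ax":0,"ay":0,"az":0},{"claw":0.4,"dx":0,"dy":-0.08,"dz":0,"ax":0,"ay":0,"az":0}]'

```text
time_s: 6.78
tool_pos: [0.5222, -0.1861, 0.2752]
ee_rot: [-89.9, 0.0, -154.2]
contact_force: [-0.1, -0.4, -1.4]
width: 0.682
```

```bash
python3 - <<'E'
from workcell import env
from h import *
s=env.get_state(); to(s,[.592,.220,s["tool_pos"][2]])
import cv2
c=env.capture("side"); cv2.imwrite(f"pics/side4.png",c["image"][:,:,::-1])
print([(round(d["confidence"],2),d["at"]) for l in("pot","tumbler_mid") for d in env.place_of(l,c)])
E
```

```text
t 6.78 pos [ 0.5222 -0.1861  0.2752] rot [-8.9950e+01  5.0000e-02 -1.5417e+02] F [-0.1 -0.4 -1.4] w 0.682
units [-1.998e+00 -1.000e-03 -2.792e+00] turn [-0.002 -0.    -0.002]
[(0.7, [0.3824, -0.1642, -0.0034]), (0.59, [0.5243, -0.1845, 0.001]), (0.66, [0.5216, -0.1826, 0.1898])]
```

View pics/side4.png

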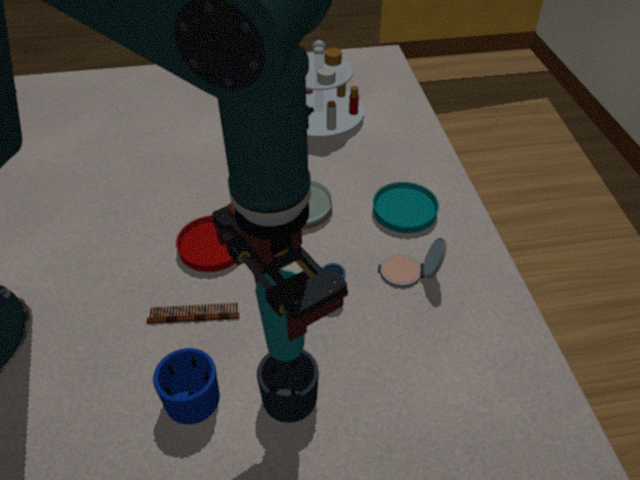

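The tumbler at (282,320) is clear above the dark cup at (288,385), which hasn't moved. Carrying it to the dish now.

Request:
move_arm --motion '[{"claw":0.4,"dx":-0.04,"dy":0,"dz":-0.056,"ax":0,"ay":0,"az":0},{"claw":0.4,"dx":-0.08,"dy":0,"dz":-0.112,"ax":0,"ay":0,"az":0},{"claw":0.4,"dx":-0.12,"dy":0,"dz":-0.168,"ax":0,"ay":0,"az":0},{"claw":0.4,"dx":-0.15,"dy":0,"dz":-0.21,"ax":0,"ay":0,"az":0},{"claw":0.4,"dx":-0.15,"dy":0,"dz":-0.21,"ax":0,"ay":0,"az":0}]'

```text
time_s: 7.55
tool_pos: [0.5406, -0.074, 0.2734]
ee_rot: [-90.1, -0.0, -154.2]
contact_force: [0.3, -0.1, -1.4]
width: 0.681
```

Request:
move_arm --motion '[{"claw":0.4,"dx":-0.15,"dy":0,"dz":-0.21,"ax":0,"ay":0,"az":0},{"claw":0.4,"dx":-0.15,"dy":0,"dz":-0.21,"ax":0,"ay":0,"az":0},{"claw":0.4,"dx":-0.15,"dy":0,"dz":-0.21,"ax":0,"ay":0,"az":0},{"claw":0.4,"dx":-0.15,"dy":0,"dz":-0.21,"ax":0,"ay":0,"az":0},{"claw":0.4,"dx":-0.15,"dy":0,"dz":-0.21,"ax":0,"ay":0,"az":0}]'

```text
time_s: 8.18
tool_pos: [0.5663, 0.0788, 0.2734]
ee_rot: [-90.0, -0.1, -154.1]
contact_force: [1.0, -0.0, -1.0]
width: 0.68
```

Request:
move_arm --motion '[{"claw":0.4,"dx":-0.15,"dy":0,"dz":-0.21,"ax":0,"ay":0,"az":0},{"claw":0.4,"dx":-0.15,"dy":0,"dz":-0.21,"ax":0,"ay":0,"az":0},{"claw":0.4,"dx":-0.15,"dy":0,"dz":-0.21,"ax":0,"ay":0,"az":0},{"claw":0.4,"dx":-0.13,"dy":0,"dz":-0.182,"ax":0,"ay":0,"az":0},{"claw":0.4,"dx":-0.08,"dy":0,"dz":-0.112,"ax":0,"ay":0,"az":0}]'

```text
time_s: 8.8
tool_pos: [0.5892, 0.213, 0.2733]
ee_rot: [-90.0, -0.1, -154.1]
contact_force: [-0.3, -0.3, -1.3]
width: 0.678
```

Request:
move_arm --motion '[{"claw":0.4,"dx":-0.05,"dy":0,"dz":-0.07,"ax":0,"ay":0,"az":0},{"claw":0.4,"dx":0,"dy":0,"dz":0,"ax":0,"ay":0,"az":0},{"claw":0.4,"dx":0,"dy":0,"dz":0,"ax":0,"ay":0,"az":0},{"claw":0.4,"dx":0,"dy":0,"dz":0,"ax":0,"ay":0,"az":0},{"claw":0.4,"dx":0,"dy":0,"dz":0,"ax":0,"ay":0,"az":0}]'

```text
time_s: 9.43
tool_pos: [0.5916, 0.2205, 0.274]
ee_rot: [-90.0, 0.0, -154.2]
contact_force: [0.1, -0.7, -1.5]
width: 0.68
```

```bash
python3 - <<'E'
from workcell import env
from h import *
s=env.get_state(); to(s,[.592,.220,.158])
import cv2
for n in("side","top"):
    c=env.capture(n); cv2.imwrite(f"pics/{n}5.png",c["image"][:,:,::-1])
    print(n,[(l,round(d["confidence"],2),np.round(d["at"],3)) for l in("dish","tumbler_mid") for d in env.place_of(l,c)])
    W=cloud(c).reshape(-1,3); I=c["image"].reshape(-1,3).astype(int)
    m=(np.hypot(W[:,0]-.592,W[:,1]-.22)<.05)&(W[:,2]>.08)&(W[:,2]<.3)&(I[:,1]>1.4*I[:,0])&(I[:,1]>50)
    for a in np.arange(.1,.26,.02):
        k=m&(W[:,2]>a)&(W[:,2]<a+.02)
        if k.sum()>20: print(round(a,2),circ(W[k]),np.median(W[k],0).round(3), W[m,2].min())
E
```

```text
t 9.43 pos [0.5916 0.2205 0.274 ] rot [ -90.      0.   -154.22] F [ 0.1 -0.7 -1.5] w 0.68
units [-0.001  0.967  0.005] turn [ 0.  0. -0.]
side [('dish', 0.97, array([0.418, 0.141, 0.003])), ('dish', 0.75, array([ 0.589,  0.225, -0.003])), ('dish', 0.6, array([ 0.79 ,  0.183, -0.002])), ('tumbler_mid', 0.6, array([0.592, 0.222, 0.186])), ('tumbler_mid', 0.43, array([ 0.745,  0.024, -0.001]))]
top [('dish', 0.8, array([0.42 , 0.144, 0.001])), ('dish', 0.72, array([ 0.792,  0.18 , -0.001])), ('dish', 0.62, array([ 0.594,  0.224, -0.003])), ('tumbler_mid', 0.78, array([0.596, 0.227, 0.186])), ('tumbler_mid', 0.73, array([ 0.746,  0.032, -0.001]))]
0.24 (array([0.5928, 0.2189, 0.0278]), 73) [0.572 0.212 0.245] 0.12667704213168463
```

View pics/side5.png

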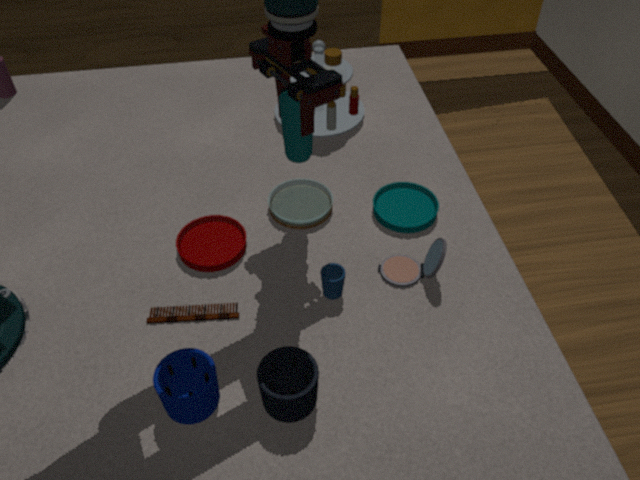

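The tumbler at (297,130) hangs upright over the clear dish at (300,205), with its foot at about 0.126 m. Lowering, slowly at the end.

Request:
move_arm --motion '[{"claw":0.4,"dx":0,"dy":0.1,"dz":0,"ax":0,"ay":0,"az":0},{"claw":0.4,"dx":0,"dy":0.2,"dz":0,"ax":0,"ay":0,"az":0},{"claw":0.4,"dx":0,"dy":0.2,"dz":0,"ax":0,"ay":0,"az":0},{"claw":0.4,"dx":0,"dy":0.2,"dz":0,"ax":0,"ay":0,"az":0},{"claw":0.4,"dx":0,"dy":0.12,"dz":0,"ax":0,"ay":0,"az":0}]'

```text
time_s: 10.35
tool_pos: [0.5907, 0.2209, 0.1735]
ee_rot: [-90.0, -0.1, -154.2]
contact_force: [0.0, 0.7, -0.5]
width: 0.686
```

Request:
move_arm --motion '[{"claw":0.4,"dx":0,"dy":0.05,"dz":0,"ax":0,"ay":0,"az":0},{"claw":0.4,"dx":0,"dy":0.03,"dz":0,"ax":0,"ay":0,"az":0},{"claw":0.4,"dx":0,"dy":0.02,"dz":0,"ax":0,"ay":0,"az":0},{"claw":0.4,"dx":0,"dy":0,"dz":0,"ax":0,"ay":0,"az":0},{"claw":0.4,"dx":0,"dy":0,"dz":0,"ax":0,"ay":0,"az":0}]'

```text
time_s: 10.98
tool_pos: [0.5918, 0.2211, 0.164]
ee_rot: [-90.0, 0.0, -154.2]
contact_force: [0.7, -0.7, -1.0]
width: 0.685
```

Request:
move_arm --motion '[{"claw":0.4,"dx":0,"dy":0.01,"dz":0,"ax":0,"ay":0,"az":0},{"claw":0.4,"dx":0,"dy":0.01,"dz":0,"ax":0,"ay":0,"az":0},{"claw":0.4,"dx":0,"dy":0,"dz":0,"ax":0,"ay":0,"az":0},{"claw":0.4,"dx":0,"dy":0,"dz":0,"ax":0,"ay":0,"az":0},{"claw":0.4,"dx":0,"dy":0,"dz":0,"ax":0,"ay":0,"az":0}]'

```text
time_s: 11.6
tool_pos: [0.5916, 0.221, 0.1611]
ee_rot: [-90.0, 0.0, -154.2]
contact_force: [1.0, 0.3, -0.6]
width: 0.683
```

Request:
move_arm --motion '[{"claw":0.4,"dx":0,"dy":0.01,"dz":0,"ax":0,"ay":0,"az":0},{"claw":0.4,"dx":0,"dy":0,"dz":0,"ax":0,"ay":0,"az":0},{"claw":0.4,"dx":0,"dy":0.008,"dz":0,"ax":0,"ay":0,"az":0},{"claw":0.4,"dx":0,"dy":0,"dz":0,"ax":0,"ay":0,"az":0},{"claw":0.4,"dx":0,"dy":0,"dz":0,"ax":0,"ay":0,"az":0}]'

```text
time_s: 12.22
tool_pos: [0.5916, 0.2211, 0.1589]
ee_rot: [-90.0, 0.0, -154.2]
contact_force: [0.4, -0.0, -1.8]
width: 0.681
```

```bash
python3 - <<'E'
from workcell import env
from h import *
s=env.get_state(); to(s,[.592,.220,.158])
import cv2
c=env.capture("side"); cv2.imwrite("pics/side6.png",cv2.resize(c["image"][60:260,180:440,::-1],None,fx=3,fy=3))
print([(l,round(d["confidence"],2),np.round(d["at"],3)) for l in("dish","tumbler_mid") for d in env.place_of(l,c)])
E
```

```text
t 12.22 pos [0.5916 0.2211 0.1589] rot [ -90.01    0.   -154.17] F [ 0.4 -0.  -1.8] w 0.681
units [0.001 0.008 0.01 ] turn [ 0.  0. -0.]
[('dish', 0.88, array([ 0.792,  0.178, -0.002])), ('dish', 0.87, array([0.42 , 0.138, 0.003])), ('dish', 0.69, array([ 0.592,  0.226, -0.004])), ('tumbler_mid', 0.57, array([0.591, 0.223, 0.071]))]
```

View pics/side6.png

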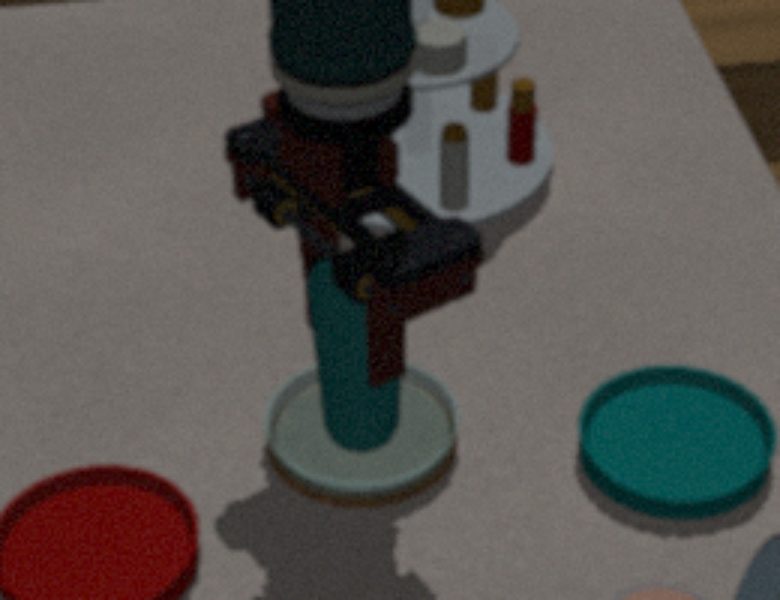

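In the enlarged view the tumbler's foot at (362,440) is inside the dish. The weight is still on the gripper (Fz about -1), so I'll creep further down.

Request:
move_arm --motion '[{"claw":0.4,"dx":0,"dy":0.006,"dz":0,"ax":0,"ay":0,"az":0},{"claw":0.4,"dx":0,"dy":0,"dz":0,"ax":0,"ay":0,"az":0},{"claw":0.4,"dx":0,"dy":0.004,"dz":0,"ax":0,"ay":0,"az":0},{"claw":0.4,"dx":0,"dy":0,"dz":0,"ax":0,"ay":0,"az":0},{"claw":0.4,"dx":0,"dy":0,"dz":0,"ax":0,"ay":0,"az":0}]'

```text
time_s: 13.0
tool_pos: [0.5916, 0.2211, 0.1579]
ee_rot: [-90.0, 0.0, -154.2]
contact_force: [-0.5, 0.5, 0.4]
width: 0.684
```

Request:
move_arm --motion '[{"claw":0.4,"dx":0,"dy":0.005,"dz":0,"ax":0,"ay":0,"az":0},{"claw":0.4,"dx":0,"dy":0,"dz":0,"ax":0,"ay":0,"az":0},{"claw":0.4,"dx":0,"dy":0,"dz":0,"ax":0,"ay":0,"az":0},{"claw":0.4,"dx":0,"dy":0,"dz":0,"ax":0,"ay":0,"az":0},{"claw":0.4,"dx":0,"dy":0,"dz":0,"ax":0,"ay":0,"az":0}]'

```text
time_s: 13.62
tool_pos: [0.5919, 0.2212, 0.1578]
ee_rot: [-90.0, 0.1, -154.2]
contact_force: [-0.5, -0.2, 5.7]
width: 0.679
```

Contact (+5.7 N). I'll ease up slightly, then loosen the grip and open.

Request:
move_arm --motion '[{"claw":0.4,"dx":0,"dy":-0.003,"dz":0,"ax":0,"ay":0,"az":0},{"claw":0.4,"dx":0,"dy":0,"dz":0,"ax":0,"ay":0,"az":0},{"claw":0.4,"dx":0,"dy":0,"dz":0,"ax":0,"ay":0,"az":0},{"claw":0.4,"dx":0,"dy":0,"dz":0,"ax":0,"ay":0,"az":0},{"claw":0.4,"dx":0,"dy":0,"dz":0,"ax":0,"ay":0,"az":0}]' --squeeze 5

```text
time_s: 14.25
tool_pos: [0.5917, 0.2211, 0.1576]
ee_rot: [-90.0, 0.0, -154.2]
contact_force: [-0.7, -0.9, 5.1]
width: 0.683
```

Request:
move_arm --motion '[{"claw":0.7,"dx":0,"dy":0,"dz":0,"ax":0,"ay":0,"az":0},{"claw":0.75,"dx":0,"dy":0,"dz":0,"ax":0,"ay":0,"az":0},{"claw":0.85,"dx":0,"dy":0,"dz":0,"ax":0,"ay":0,"az":0},{"claw":1,"dx":0,"dy":0,"dz":0,"ax":0,"ay":0,"az":0},{"claw":1,"dx":0,"dy":0,"dz":0,"ax":0,"ay":0,"az":0}]'

```text
time_s: 14.88
tool_pos: [0.5916, 0.2211, 0.1574]
ee_rot: [-90.0, -0.0, -154.2]
contact_force: [0.8, 0.2, 0.2]
width: 0.99
```

```bash
python3 - <<'E'
from workcell import env
from h import *
s=env.get_state(); to(s,[.592,.220,.158])
import cv2
c=env.capture("side"); cv2.imwrite("pics/side7.png",cv2.resize(c["image"][60:260,180:440,::-1],None,fx=3,fy=3))
E
```

```text
t 14.88 pos [0.5916 0.2211 0.1574] rot [-9.0010e+01 -1.0000e-02 -1.5417e+02] F [0.8 0.2 0.2] w 0.99
units [ 0.001 -0.005  0.01 ] turn [ 0. -0.  0.]
```

View pics/side7.png

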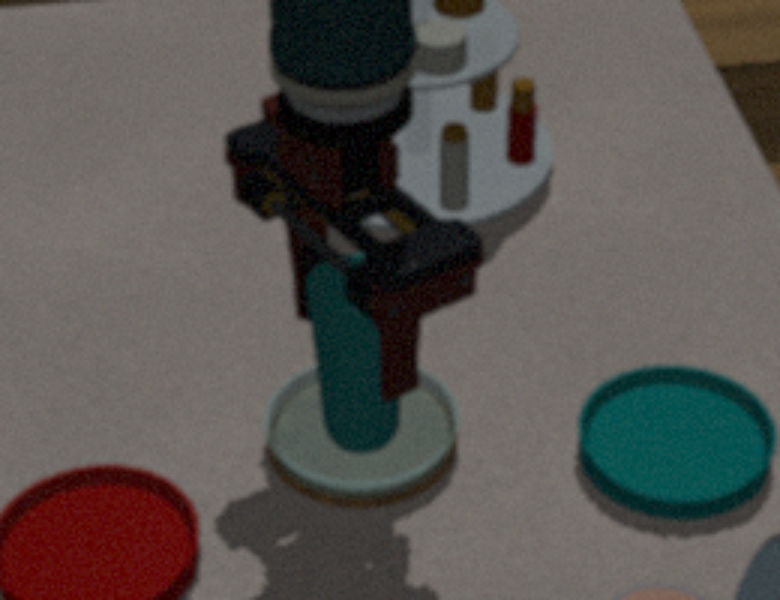

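The tumbler at (360,370) stands free between the open fingers. Retreating straight up.

Request:
move_arm --motion '[{"claw":1,"dx":0,"dy":-0.06,"dz":0,"ax":0,"ay":0,"az":0},{"claw":1,"dx":0,"dy":-0.12,"dz":0,"ax":0,"ay":0,"az":0},{"claw":1,"dx":0,"dy":-0.2,"dz":0,"ax":0,"ay":0,"az":0},{"claw":1,"dx":0,"dy":-0.25,"dz":0,"ax":0,"ay":0,"az":0},{"claw":1,"dx":0,"dy":-0.25,"dz":0,"ax":0,"ay":0,"az":0}]'

```text
time_s: 15.55
tool_pos: [0.5917, 0.2211, 0.2652]
ee_rot: [-90.0, 0.1, -154.2]
contact_force: [0.1, -0.2, 0.0]
width: 1.001
```

Request:
move_arm --motion '[{"claw":1,"dx":0,"dy":-0.2,"dz":0,"ax":0,"ay":0,"az":0},{"claw":1,"dx":0,"dy":-0.1,"dz":0,"ax":0,"ay":0,"az":0},{"claw":1,"dx":0,"dy":0,"dz":0,"ax":0,"ay":0,"az":0},{"claw":1,"dx":0,"dy":0,"dz":0,"ax":0,"ay":0,"az":0},{"claw":1,"dx":0,"dy":0,"dz":0,"ax":0,"ay":0,"az":0}]'

```text
time_s: 16.18
tool_pos: [0.591, 0.2209, 0.2979]
ee_rot: [-90.0, -0.1, -154.2]
contact_force: [-0.6, 0.4, 0.5]
width: 0.998
```

```bash
python3 - <<'E'
from workcell import env
from h import *
s=env.get_state(); to(s,[.592,.220,.158])
import cv2
c=env.capture("side"); cv2.imwrite("pics/side8.png",c["image"][:,:,::-1])
for l in ("tumbler_mid","pot","dish","holder","comb","compact"):
    print(l,[(round(d["confidence"],2),np.round(d["at"],3)) for d in env.place_of(l,c)])
W=cloud(c).reshape(-1,3)
def near(x,y,r,z0,z1): return (np.hypot(W[:,0]-x,W[:,1]-y)<r)&(W[:,2]>z0)&(W[:,2]<z1)
for a,b in((.04,.06),(.08,.1),(.12,.135)): print(a,circ(W[near(.592,.221,.045,a,b)]))
print("top",np.percentile(W[near(.592,.221,.04,.03,.16),2],99.5))
print("dish",circ(W[near(.59,.222,.08,.012,.025)]),"pot",circ(W[near(.525,-.184,.06,.06,.074)]))
E
```

```text
t 16.18 pos [0.591  0.2209 0.2979] rot [-9.0030e+01 -1.2000e-01 -1.5417e+02] F [-0.6  0.4  0.5] w 0.998
units [-0.006  1.166  0.011] turn [ 0.001 -0.     0.004]
tumbler_mid [(0.81, array([0.588, 0.223, 0.071]))]
pot [(0.7, array([ 0.526, -0.185,  0.002])), (0.56, array([ 0.384, -0.167,  0.   ])), (0.19, array([0.591, 0.224, 0.069]))]
dish [(0.93, array([ 0.793,  0.18 , -0.001])), (0.82, array([0.422, 0.144, 0.002])), (0.68, array([ 0.589,  0.226, -0.004]))]
holder [(0.58, array([ 0.617,  0.001, -0.002])), (0.49, array([ 0.59 ,  0.225, -0.002]))]
comb [(0.76, array([ 0.385, -0.008,  0.003]))]
compact [(0.92, array([0.746, 0.027, 0.002]))]
0.04 (array([0.5905, 0.2204, 0.0254]), 204)
0.08 (array([0.5906, 0.2197, 0.0267]), 320)
0.12 (array([0.5907, 0.2194, 0.0281]), 324)
top 0.13008831171590193
dish (array([0.5909, 0.2206, 0.0601]), 624) pot (array([ 0.5209, -0.1882,  0.0387]), 1225)
```

View pics/side8.png

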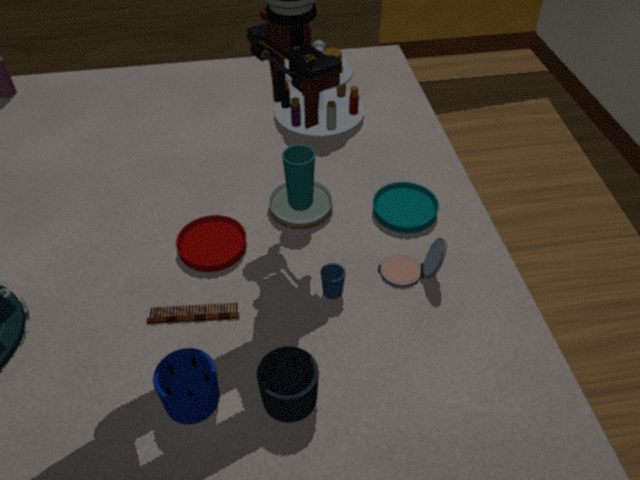

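The tumbler stands upright at (300,180) in the clear dish. The dark cup at (288,385), holder, comb and compact are where they started. Handing in.

```bash
python3 -c "
from workcell import env
print(env.sign_off())"
```

```text
the job is handed in; nothing more can be done
None
```

I pulled the tumbler straight up out of the dark cup, carried it upright to the cork-bottomed glass dish, lowered it until it touched (about 6 N), let go and moved clear. I then handed the job in at about 16 s; sign-off reports no verdict.

**Tumbler:** the last depth check puts its axis within about 1 mm of the dish centre. It stands upright, with its rim at 0.130 m, as expected on a 10 mm floor.

**Everything else:** the dark cup and the dish read within 1 mm of where they started. The holder, comb and compact were within the detector's error of about 4 mm. The gripper was open and well above the tumbler.

**Oddities:**
- The detectors gave a few wrong hits, such as a second "holder" at the dish; I ruled these out from the pictures.
- My first three move calls were refused for missing keys, and nothing moved.

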